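# Set the feeder chute to 35 degrees and check that it holds

## Task

Fold the feeder's metal chute down from its upright position until it slopes 35 degrees below level, lip over the small bowl, and stays there when you let go (good to about 4 degrees): its mount springs back as you let go, so look again and correct it. Once it stays there, press down lightly on its upper face near the lip with the fingertips (about 2 to 3 N, half a second) and let go, to check that it still holds the angle. Leave the bowls and the other things standing where they are, and do not press the feeder's button.

Things in the scene. Friction and masses are not known exactly. Their poses are not given: they have to be found in the camera images.
- feeder: white plastic feeder, fixed: base 200 x 160 x 35 mm, round hopper 110 mm across (lid knob tops out at 271 mm), and a 64 mm wide trough from hopper to chute hinge. Origin on the trolley under the trough; x axis level, from hopper out along the chute, y along the hinge, z up. Hopper axis at x = -75 mm: 77 mm of free space between hopper and hinge above the trough (its walls end 178 mm up)
- hinge_axis (a point): middle of the chute's hinge axis: on the feeder at x = 60 mm, y = 0, 170 mm above the trolley; axes as the feeder's. The hinge is stiff by friction: a push square to the chute 110 mm from the axis turns it at about 4 to 6 N, and it stays where left, up to about 54 degrees below level
- chute_lip (a point): middle of the chute's free end, on its upper face, 130 mm from the hinge axis; x axis points along the chute from hinge to lip, y along the hinge, z out of the upper face (turned to the hopper while upright). Slope = how far x points below level: wanted 35 degrees below; at the start it points 50 to 85 degrees above level
- chute: aluminium plate 56 mm wide, 5 mm thick; 12 mm side walls from 8 to 82 mm from the hinge, then a flat tongue to the lip. Origin on the hinge axis, axes as the lip's. A springy strap at the hinge bends about 2 degrees per newton (at 110 mm) and springs back 6 to 12 degrees when let go after turning; presses up to 3 N only bend it. If too low, lift it by gripping the tongue's width
- feeder_button (a joint): round white push button, 32 mm across, on top of the base beside the trough; 0 = up, 0.006 m = fully pressed. To be left alone
- bowl_under: the small aluminium bowl that stands on the trolley below the end of the chute, 110 mm across, 42 mm high; origin at the centre of its underside
- bowl_spare: spare aluminium bowl, 140 mm across, 55 mm high, loose; origin under its centre
- canister: tall glass canister with a steel lid, 104 mm across, 222 mm high, loose; origin under its centre
- wooden_spoon: wooden spoon, 200 mm long, lying near the feeder, loose
- funnel: small dark silicone funnel standing mouth down, 84 mm across, 70 mm high, loose; origin at the tip of its spout, on top
- seed_jar: glass jar with a steel lid, 72 mm across, 100 mm high, loose; origin under its centre
- mug: white mug, 80 mm across, 90 mm high, loose; origin under its centre

How it is judged:
By the outcome, as a careful person would: the job done as asked, in the order asked, and still so for the second after the job is handed in, with the robot touching nothing.
It also fails if it takes over 54 s, if anything falls off the work surface, if the arm or the gripper's body presses on something with over 40 N, if the wrist force passes 120 N, or if a joint passes its speed limit or range.

## Robot

A 6-joint arm with a two-finger parallel gripper is mounted at the origin on the work surface. World frame = base frame: x ahead of the robot, y to its left, z up, the work surface at z = 0. Lengths are in mm, angles in rad, forces in N, time in s.
With the tool pointing down it reaches from about 350 to 975 mm from the base axis. Payload 7.1 kg.
Tool frame: the origin (TCP) lies at the very end of the fingers, on their centre line; the grasp point (between the pads) lies 19 mm behind it (ctrl.grasp_offset is the distance from the TCP to the grasp point, in mm); z points along the fingers, y is the line along which they close (so a half turn about z gives the same grasp; the last joint's range is limited). The gripper opens to 88 mm and grips with 3 to 60 N. Pads are 20 mm wide; open, the fingers measure 115 mm over their backs; the gripper's body (75 mm by 178 mm) begins 61 mm behind the grasp point.
Start: joints at [-1.125, 0.423, 1.63, -0, 1.089, -0.019], TCP at [280.166, -558.669, 187.975] pointing down, gripper open.
Joint ranges: [-3, 3], [-0.9, 2.11], [0.09, 2.58], [-1.31, 4.45], [0.11, 2.69], [-2.54, 2.54]. Speed limits (rad/s): [2.39, 2.39, 3.01, 3.14, 3.14, 3.14].

## Interface

Orientations are given as a rotation vector (axis times angle).
In Python, from workcell import ctrl, viewer, ticket, models gives the robot as it stands.
- The arm moves only by the tool play_rows, never from a script. Its arguments are lists of equal length, an entry for each row: "dp": the shift along the world's x, y, z in mm, a list of three; "yaw": the turn about the world's z in degrees. In form: {"dp": [[tx, ty, tz], ...], "yaw": [yaw, ...]}. A call has 1 to 8 rows; each row shifts and turns the commanded pose from where the row before left it; what a row does not reach is not made up. A row lasts 1/12 s, in which the tool goes at most 41.7 mm and 7.16 degrees, less where a joint would pass 70% of its speed; a pose out of reach is approached as far as the arm can. A call is refused whole if a number of a shift passes 41.7 or a number of a turn 7.16, either way. A call with a gripper value outside its range is refused whole. "gripper" is the closure, from 0 (fully open) to 1 (shut), set as the call begins (left out, the last holds). The fingers move at their own pace and stop on an object; the grip force is fixed at half the most. Time passes only in rows, so rows that do not move let the fingers close. It gives the time, the measured TCP pose, the force, the opening and the grip force at its end, in the units of the state.
- ctrl.get_obs(): the state, without advancing time (a new reading comes with each control period).
- viewer.get_image(name): name is "side" or "top" or "wrist"; returns a dict with "pixels" (420x560x3 uint8, red, green, blue), "range_z" (420x560 float32, mm along the optical axis (not along the pixel's ray), 0 where there is no reading), "fx", "fy", "cx", "cy" (pixels), "T" (4x4, takes a point from camera to world coordinates); the wrist camera has in their place "hand_eye" (4x4, takes a point from camera to tool coordinates, whose origin is the TCP and whose axes are the flange's). Camera axes: x right, y up, looking along -z (the intrinsics and any distortion apply to the point x, -y, -z); pixel columns grow to the right and rows downward; lengths in mm; the calibration is good to about 2 mm. A picture is of the moment at which its call begins: read the wrist's pose just before it.
- ticket.close_job(): hands the job in; it is judged then, once.
Trained networks look in a picture, given as the dict that the camera call returned (one of the last four; its "shot" number tells which), for a name from the list of things; names that differ only in an ending like _2 or _b are one class to them, and where a whole thing is asked for, a point or a joint stands for the part that bears it (a point fixed in the world has none). Each returns a list of dicts, best first, with "conf" (0 to 1); they miss things now and then, are a little off and sometimes report something else, mostly with a low value. They report only what shows in the picture. A call takes as long as a camera call.
- models.look_for(picture, name): "bbox" ([centre column, centre row, width, height] in pixels, round what is visible of it).
- models.landmark_of(picture, name): "location" ([column, row] in pixels: a listed point, or the origin of a listed thing).
The state is a dict: "t": time; "qpos": joint angles; "qvel": joint speeds; "joint_torque": joint torques, N m; "ee_pos": TCP position; "orientation": TCP orientation; "ft_force": force on the tool from outside, world axes, zero at the start; "moment": the same for the moment, N m; "width": finger opening in mm; "grasp_force": force on a finger pad.
Only numpy, scipy, OpenCV 4.12 (cv2) and the standard library are available. Lean on these libraries where they do the work, as an engineer would, in place of code of your own. Each camera call takes 0.05 s, during which the arm holds its last target. There are 200 camera calls.

## Working session

There is one attempt and no reset: what is moved stays moved. The work goes in short steps, Python scripts to look and compute and a tool call to move; the robot and the scene stay as the last step left them, time stands still between calls to the robot, and variables do not carry over. Pictures are saved under pics/ and viewed, at most 10 in all, crops included, and the job is handed in when it is done.

Besides the shell and the picture viewer there is one more tool, called after "Request:" as name([rows], argument=value, ...), one row to a line, values as JSON. play_rows: Moves the arm, as the interface text tells. Its arguments: {"type":"object","properties":{"dp":{"type":"array"},"yaw":{"type":"array"},"gripper":{"type":"number"}},"required":["dp","yaw"]}

```bash
mkdir -p pics; ls; cat > h.py <<'E'
import numpy as np, cv2
from scipy.spatial.transform import Rotation as R
from workcell import ctrl, viewer, ticket, models
def snap(n):
    o=ctrl.get_obs(); p=viewer.get_image(n)
    if 'T' in p: T=np.array(p['T'])
    else:
        W=np.eye(4); W[:3,:3]=R.from_rotvec(o['orientation']).as_matrix(); W[:3,3]=o['ee_pos']; T=W@np.array(p['hand_eye'])
    return p,T
def pt(p,T,u,v,z=None):
    if z is None:
        a=p['range_z'][int(round(v))-2:int(round(v))+3,int(round(u))-2:int(round(u))+3]; a=a[a>0]; z=np.median(a) if a.size else np.nan
    c=np.array([(u-p['cx'])/p['fx']*z,-(v-p['cy'])/p['fy']*z,-z,1]); return (T@c)[:3]
def cloud(p,T):
    d=p['range_z']; v,u=np.mgrid[:d.shape[0],:d.shape[1]]
    c=np.stack([(u-p['cx'])/p['fx']*d,-(v-p['cy'])/p['fy']*d,-d],-1)
    w=c@T[:3,:3].T+T[:3,3]; w[d<=0]=np.nan; return w
def save(p,n): cv2.imwrite('pics/'+n,p['pixels'][:,:,::-1])
E
python3 - <<'E'
from h import *
np.set_printoptions(precision=1,suppress=True)
o=ctrl.get_obs(); print(o['t'],o['ft_force'],o['orientation'],o['width'])
ims=[]
for n in ['side','top']:
    p,T=snap(n); ims.append(p['pixels']); print(n,[k for k in p if k not in('pixels','range_z')],T[:3,3])
    np.savez(n+'0.npz',c=cloud(p,T))
    for t in ['feeder','hinge_axis','chute_lip','feeder_button','bowl_under','bowl_spare','canister','wooden_spoon','funnel','seed_jar','mug']:
        for r in models.landmark_of(p,t)[:1]:
            print(t,r['conf'],np.array(r['location']),pt(p,T,*r['location']))
cv2.imwrite('pics/a.png',cv2.resize(np.vstack(ims),(800,1200))[:,:,::-1])
cv2.imwrite('pics/side.png',ims[0][:,:,::-1]);cv2.imwrite('pics/top.png',ims[1][:,:,::-1])
E
```

```text
pics
0.0 [-0.2  0.3  0.6] [-3.1 -0.7  0. ] 87.91261730933505
side ['fx', 'fy', 'cx', 'cy', 'T', 'shot'] [  90.  1157.   862.2]
feeder 0.96 [262.3 264.3] [574.4 151.   33. ]
hinge_axis 0.79 [278.3 201.2] [571.2  53.2 165.7]
chute_lip 0.85 [296.6 146.9] [ 784.8 -615.6   -0.9]Traceback (most recent call last):
  File "<stdin>", line 9, in <module>
ValueError: it knows: bowl_spare, bowl_under, canister, chute, chute_lip, feeder, funnel, hinge_axis, mug, seed_jar, wooden_spoon
```

```bash
python3 - <<'E'
from h import *
np.set_printoptions(precision=1,suppress=True)
for n in ['side','top']:
    p,T=snap(n); save(p,n+'.png'); print(n,T[:3,3])
    np.savez(n+'0.npz',c=cloud(p,T),T=T,K=[p['fx'],p['fy'],p['cx'],p['cy']])
    for t in ['feeder','hinge_axis','chute_lip','chute','bowl_under','bowl_spare','canister','wooden_spoon','funnel','seed_jar','mug']:
        for r in models.landmark_of(p,t)[:1]:
            print(t,r['conf'],np.array(r['location']),pt(p,T,*r['location']))
E
```

```text
side [  90.  1157.   862.2]
feeder 0.95 [259.9 265.4] [577.3 159.   34.2]
hinge_axis 0.9 [278.4 200.1] [571.2  52.6 168.5]
chute_lip 0.64 [297.4 152.3] [543.4  -5.5 281.8]
chute 0.95 [282.7 199.6] [557.7  56.5 175. ]
bowl_under 0.61 [311.1 239.9] [499.9  -2.7  30.5]
bowl_spare 0.92 [300.2 184.6] [ 645.1 -294.    25.4]
canister 0.93 [203.4 339.7] [575.4 443.9  37.8]
wooden_spoon 0.83 [324. 272.] [431.1  86.3   5. ]
funnel 0.27 [278.5 201.8] [570.8  52.9 163.8]
seed_jar 0.61 [284.5 365.1] [393.3 438.1  31.9]
mug 0.77 [376.7 186.7] [ 420.5 -405.2    8.5]
top [ 477.   -11.7 1436. ]
feeder 0.56 [253.8 213.5] [578.5  95.  165.5]
hinge_axis 0.83 [269.  215.9] [571.5  50.6 173.1]
chute_lip 0.79 [287.6 226.1] [550.5  -2.1  29. ]
chute 0.7 [265.9 215.1] [574.4  60.  164.4]
bowl_under 0.73 [300.7 234.2] [526.1 -44.6   3.3]
bowl_spare 0.92 [388.4 186.6] [ 684.5 -328.     4.1]
canister 0.81 [164.6 208.2] [592.5 359.9 145.9]
wooden_spoon 0.79 [262.5 262.1] [435.   76.8  15.6]
funnel 0.95 [304.6 182. ] [693.1 -54.9  27.3]
seed_jar 0.77 [161.7 266.4] [419.7 379.9  84.7]
```

View pics/side.png

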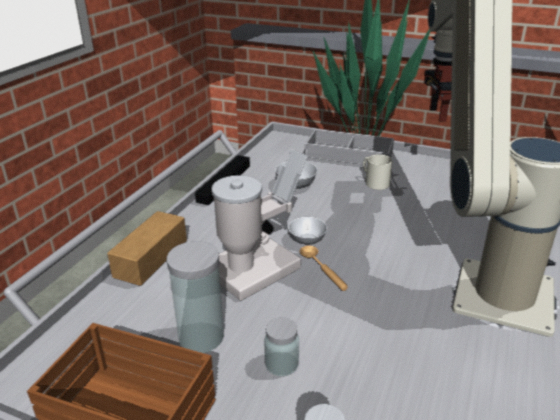

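View pics/top.png

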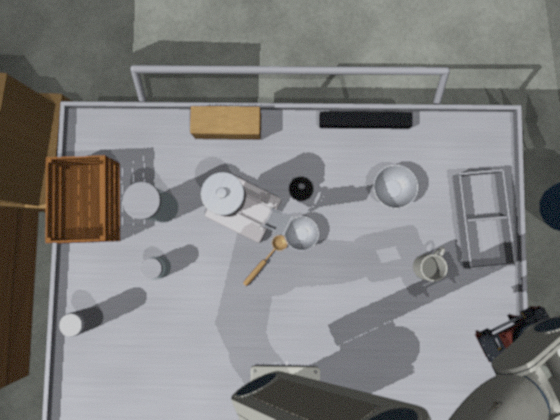

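Side view: the hopper is at (238,215), with the chute leaning up and out at (290,175) from the hinge at about (278,201). Top view: the bowl is at (301,233), the funnel at (301,188) and the spoon at (265,262), and the chute is seen edge-on near (262,221). Next I'll fit the feeder frame and the chute angle from the clouds.

```bash
python3 - <<'E'
from h import *
np.set_printoptions(precision=2,suppress=True)
from scipy.optimize import least_squares
S=np.load('side0.npz')['c'].reshape(-1,3);Tp=np.load('top0.npz')['c'].reshape(-1,3)
def near(c,x,y,r,z0,z1): return c[(np.hypot(c[:,0]-x,c[:,1]-y)<r)&(c[:,2]>z0)&(c[:,2]<z1)]
k=near(Tp,625,170,110,205,300); print(len(k),k.min(0),k.max(0),np.median(k,0))
kn=near(Tp,625,170,110,260,300); print('knob',len(kn),kn.mean(0))
hs=near(S,625,170,110,190,235)
f=least_squares(lambda q:np.hypot(hs[:,0]-q[0],hs[:,1]-q[1])-55,[625,170],loss='soft_l1').x; print('hopper side',len(hs),f)
b=near(Tp,600,120,180,25,45); 
r=cv2.minAreaRect(b[:,:2].astype(np.float32)); print('base',len(b),r)
for c in (S,Tp):
  bo=near(c,526,-44,90,34,50)
  if len(bo)>5: f=cv2.minAreaRect(bo[:,:2].astype(np.float32)); print('bowl rim',len(bo),f)
ch=near(S,555,10,75,195,310); print('chute',len(ch),ch.min(0),ch.max(0))
m=np.median(ch,0);U,s,V=np.linalg.svd(ch-ch.mean(0),full_matrices=False);print(ch.mean(0),s/len(ch)**.5,V)
o=ctrl.get_obs(); print(R.from_rotvec(o['orientation']).as_matrix(), o['t'])
E
```

```text
1476 [568.59 117.19 205.64] [683.03 232.02 276.61] [623.61 171.78 258.72]
knob 460 [624.81 173.6  263.02]
hopper side 775 [625.24 173.59]
base 1313 ((606.6790771484375, 98.90956115722656), (317.1542053222656, 211.93466186523438), 82.17839813232422)
bowl rim 224 ((527.9111328125, -45.257652282714844), (105.66370391845703, 116.41951751708984), 22.404972076416016)
bowl rim 169 ((527.2196044921875, -47.69762420654297), (100.0097885131836, 107.0760498046875), 64.05724334716797)
chute 799 [514.24 -14.97 195.11] [591.04  65.54 286.16]
[551.14  21.73 238.37] [29.8  18.81  4.19] [[-0.28 -0.43  0.86]
 [ 0.89 -0.46  0.06]
 [-0.37 -0.77 -0.51]]
[[ 0.89  0.45 -0.  ]
 [ 0.45 -0.89  0.  ]
 [-0.   -0.   -1.  ]] 1.4
```

Request:
play_rows([
  [10, 30, 20],
  [10, 30, 20],
  [10, 30, 20],
  [10, 30, 20],
  [10, 30, 20],
  [10, 30, 20],
  [10, 30, 20],
  [10, 30, 20],
], yaw=[4.75, 4.75, 4.75, 4.75, 4.75, 4.75, 4.75, 4.75], gripper=1)

```text
t: 2.07
ee_pos: [360.2, -317.1, 349.1]
orientation: [2.651, 1.684, 0.0]
ft_force: [1.6, -0.7, -0.1]
width: 38.1
grasp_force: 0.0
```

Request:
play_rows([
  [14, 30, 0],
  [14, 30, 0],
  [14, 30, 0],
  [14, 30, 0],
  [14, 30, 0],
  [14, 30, 0],
  [14, 30, 0],
  [14, 30, 0],
], yaw=[0, 0, 0, 0, 0, 0, 0, 0])

```text
t: 2.73
ee_pos: [472.5, -77.0, 348.2]
orientation: [2.655, 1.679, 0.001]
ft_force: [0.8, 0.2, 1.4]
width: 0.4
grasp_force: 0.0
```

Request:
play_rows([
  [15, 20, 0],
  [15, 20, 0],
  [15, 20, 0],
  [15, 20, 0],
  [15, 20, 0],
  [13, 12, 0],
  [0, 0, 0],
  [0, 0, 0],
], yaw=[0, 0, 0, 0, 0, 0, 0, 0])

```text
t: 3.4
ee_pos: [560.1, 33.7, 347.6]
orientation: [-2.654, -1.681, 0.001]
ft_force: [-0.5, -1.1, 0.2]
width: 0.8
grasp_force: 0.0
```

```bash
cat >> h.py <<'E'
H=np.array([569.,51.,170.]); D=np.array([-.423,-.906,0]); Y=np.array([.906,-.423,0])
def chute(n,zmin=-140):
    p,T=snap(n); c=cloud(p,T)-H; q=np.stack([c@D,c@Y,c[...,2]],-1); return p,T,q
E
python3 - <<'E'
from h import *
np.set_printoptions(precision=1,suppress=True)
p,T,q=chute('wrist'); 
s,_,qs=chute('side')
q2=qs.reshape(-1,3); m=(abs(q2[:,1])<20)&(q2[:,0]>5)&(q2[:,0]<120)&(q2[:,2]>15)&(np.hypot(q2[:,0],q2[:,2])<132); a=q2[m]
print(len(a),a.min(0),a.max(0)); print(np.degrees(np.arctan2(a[:,2],a[:,0])).mean())
q1=q.reshape(-1,3); m=(abs(q1[:,1])<35)&(q1[:,0]>0)&(q1[:,0]<120)&(q1[:,2]>15)&(np.hypot(q1[:,0],q1[:,2])<137); b=q1[m]
print(len(b)); 
if len(b): print(b.min(0),b.max(0),b[::max(1,len(b)//15)])
o=np.zeros((420,1120,3),np.uint8);o[:,:560]=p['pixels'];o[:,560:]=cv2.resize(s['pixels'][100:310,160:440],(560,420))
cv2.imwrite('pics/w1.png',cv2.resize(o,(800,300))[:,:,::-1])
E
```

```text
522 [  5.1 -19.4  15.3] [ 63.9  20.  115.9]
62.81177784328853
4338
[  0. -32.  15.] [ 65.2  24.4 116.3] [[  0.  -28.8  23.8]
 [ 12.8  -8.   22.1]
 [ 16.8  16.3  30. ]
 [ 20.9 -20.5  40.4]
 [ 25.   -9.7  46.3]
 [ 28.9   0.8  51.9]
 [ 32.4   2.9  58.6]
 [ 35.7   3.8  65.4]
 [ 38.8   7.7  72. ]
 [ 41.8  14.4  78.5]
 [ 44.5  18.9  85.5]
 [ 47.9  16.8  89.9]
 [ 50.7  12.8  95.6]
 [ 54.    4.3  99.8]
 [ 56.9 -29.1 108.7]
 [ 64.3  21.1 114.3]]
```

View pics/w1.png

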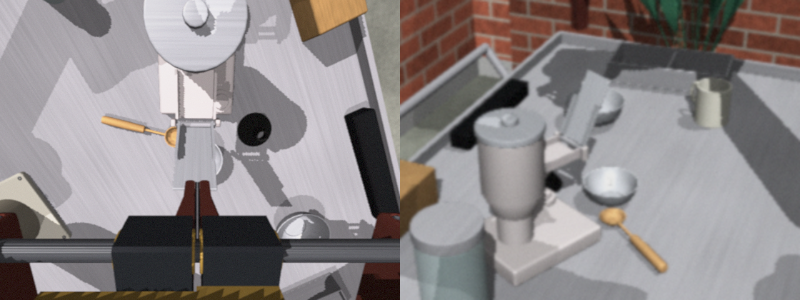

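The wrist picture shows the chute upright: hinge at about (197,122), lip at about (193,187), and the fingertips beside it. The face fits about 62° above level, matching the expected shape. Next I descend behind it.

Request:
play_rows([
  [-1, 0.5, -28.5],
  [-1, 0.5, -28.5],
  [-1, 0.5, -28.5],
  [0, 0, 0],
], yaw=[0, 0, 0, 0])

```text
t: 3.83
ee_pos: [552.9, 33.7, 257.6]
orientation: [-2.652, -1.676, 0.012]
ft_force: [-1.1, 0.2, -0.1]
width: -0.1
grasp_force: 0.0
```

Request:
play_rows([
  [-5.4, -11.6, 1],
  [-5.4, -11.6, 1],
  [-4.9, -10.4, -8],
  [-4.9, -10.4, -8],
  [-3.6, -7.7, -11.5],
  [-3.6, -7.7, -11.5],
  [-2.3, -5, -13.5],
  [-2.3, -5, -13.5],
], yaw=[0, 0, 0, 0, 0, 0, 0, 0])

```text
t: 4.5
ee_pos: [526.4, -37.6, 200.8]
orientation: [2.652, 1.675, 0.007]
ft_force: [1.0, -0.5, 4.1]
width: 0.4
grasp_force: 2.1
```

Request:
play_rows([
  [-3, -6.3, -14],
  [-3, -6.3, -14],
  [-1.3, -2.7, -14],
  [-1.3, -2.7, -14],
  [2.3, 5, -13.5],
  [2.3, 5, -13.5],
  [2.3, 5, -8],
  [2.3, 5, -8],
], yaw=[0, 0, 0, 0, 0, 0, 0, 0])

```text
t: 5.17
ee_pos: [525.1, -33.8, 99.4]
orientation: [2.655, 1.678, -0.001]
ft_force: [-2.8, -5.2, 4.2]
width: 0.3
grasp_force: 2.9
```

Request:
play_rows([
  [-1, -2, 10],
  [-1, -2, 15],
  [-1, -2, 25],
  [0, 0, 35],
  [0, 0, 35],
  [0, 0, 0],
  [0, 0, 0],
], yaw=[0, 0, 0, 0, 0, 0, 0])

```text
t: 5.75
ee_pos: [523.9, -38.9, 222.7]
orientation: [2.652, 1.677, 0.008]
ft_force: [-0.5, -1.1, -0.2]
width: 0.4
grasp_force: 0.0
```

```bash
cat > meas.py <<'E'
from h import *
import sys
np.set_printoptions(precision=1,suppress=True)
o=ctrl.get_obs(); print(o['t'],o['ee_pos'],o['ft_force'])
for n in ['wrist','side','top']:
    p,T,q=chute(n)
    if len(sys.argv)>1 and n==sys.argv[2]: save(p,sys.argv[1])
    a=q.reshape(-1,3); a=a[np.isfinite(a[:,0])]
    r=np.hypot(a[:,0],a[:,2]); th=np.degrees(np.arctan2(a[:,2],a[:,0]))
    m=(abs(a[:,1]+3)<20)&(r>15)&(r<127)&(abs(th+35)<25)&(a[:,0]>10); a=a[m]
    if len(a)<30: print(n,len(a)); continue
    f=np.polyfit(a[:,0],a[:,2],1)
    for _ in range(6):
        k=abs(a[:,2]-np.polyval(f,a[:,0]))<max(4,6-_); f=np.polyfit(a[k,0],a[k,2],1)
    print(n,len(a),k.sum(),'slope',np.degrees(np.arctan(f[0])),'z at hinge',f[1],'x range',a[k,0].min(),a[k,0].max(),'meanrad',np.degrees(np.arctan2(a[k,2],a[k,0])).mean())
    for t in ['chute_lip','hinge_axis']:
        for l in models.landmark_of(p,t)[:1]:
            w=pt(p,T,*l['location'])-H; print('  ',t,l['conf'],np.array(l['location']),w@D,w@Y,w[2])
E
python3 meas.py w2.png wrist
```

```text
5.75 [523.9 -38.9 222.7] [-0.5 -1.1 -0.2]
wrist 5897 5897 slope -14.049785206431482 z at hinge 0.057813537293164706 x range 14.291441153507852 123.20340077709675 meanrad -13.981975616562693
   chute_lip 0.67 [271.9 238.3] 126.86986558976555 -5.721021858096133 -32.11125593448162
   hinge_axis 0.61 [276.1  93.3] 2.491904853941965 -1.2654019710169422 4.451414955766211
side 136 136 slope -14.028704045804085 z at hinge -0.7523563004116792 x range 14.737347618898454 122.88197205598144 meanrad -14.78538482961539
   chute_lip 0.78 [313.7 191.7] 312.6056170181645 184.74579846587906 -170.47466432249246
   hinge_axis 0.93 [278.2 201. ] -4.031792622101141 0.2385590838580154 -2.9943080180088373
top 3
```

View pics/w2.png

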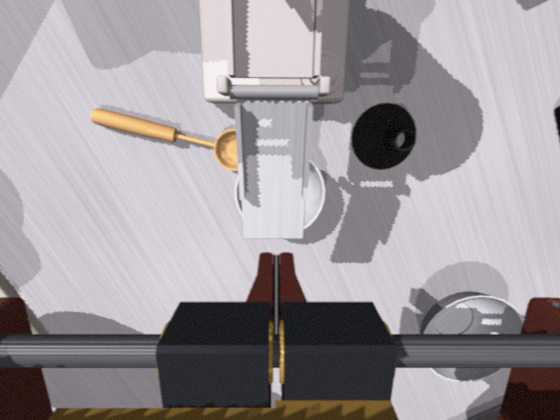

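The wrist view shows the chute folded, with its lip at about (272,238) above the bowl at (282,190). The spoon and funnel are undisturbed. The slope reads 14° below level, so I push deeper, more slowly.

Request:
play_rows([
  [-1.7, -3.6, -23.3],
  [-1.7, -3.6, -23.3],
  [-1.7, -3.6, -23.3],
  [0.9, 1.9, -9.5],
  [0.9, 1.9, -9.5],
  [0.9, 1.9, -9.5],
  [0.9, 1.9, -9.5],
  [0, 0, 0],
], yaw=[0, 0, 0, 0, 0, 0, 0, 0])

```text
t: 6.77
ee_pos: [520.7, -41.2, 110.4]
orientation: [-2.654, -1.68, 0.002]
ft_force: [0.0, -0.4, -0.0]
width: 0.6
grasp_force: 0.2
```

Request:
play_rows([
  [1.5, 3.3, -5],
  [1.5, 3.3, -5],
  [1.5, 3.3, -5],
  [1.5, 3.3, -5],
  [1.5, 3.3, -5],
  [0, 0, 0],
  [0, 0, 0],
], yaw=[0, 0, 0, 0, 0, 0, 0])

```text
t: 7.35
ee_pos: [528.5, -25.6, 86.6]
orientation: [2.654, 1.68, -0.001]
ft_force: [-1.9, -5.7, 2.7]
width: 0.6
grasp_force: 2.6
```

```bash
python3 meas.py x1.png side
```

```text
7.35 [528.5 -25.6  86.6] [-1.9 -5.7  2.7]
wrist 12616 11484 slope -32.57860676770414 z at hinge 0.37070648839192466 x range 12.148586922483485 107.13455566499027 meanrad -32.09540636202634
   hinge_axis 0.96 [276.8 104.4] 1.737386514231771 -2.9946061188668343 4.87738958050619
side 99 31 slope -13.168739374830098 z at hinge -11.14200950150491 x range 28.139191561429115 95.53436939031138 meanrad -20.964807053657527
   chute_lip 0.56 [311.3 206. ] 242.9853628408333 125.36310381687323 -170.74655826127162
   hinge_axis 0.89 [279.  200.6] -3.8156391082724648 -2.596703387165469 -0.699068860814009
top 0
```

```bash
python3 - <<'E'
from h import *
np.set_printoptions(precision=1,suppress=True)
p,T,q=chute('wrist'); im=p['pixels'].copy()
print(np.array(p['hand_eye']))
def proj(w):
    c=np.linalg.inv(T)@np.r_[w,1]; return p['cx']-p['fx']*c[0]/c[2], p['cy']+p['fy']*c[1]/c[2]
t=T@np.linalg.inv(np.array(p['hand_eye']))[:,3]; print(t, proj(t[:3]))
for r in (190,210,230,240,250,260,270,280): print(r,[q[r,c] for c in (255,270,285)])
s=snap('side')[0]['pixels']
o=np.hstack([im,cv2.resize(s[130:270,230:370],(420,420),interpolation=cv2.INTER_CUBIC)])
cv2.imwrite('pics/w3.png',cv2.resize(o,(800,343))[:,:,::-1])
E
```

```text
[[   0.     1.     0.3   80.2]
 [   1.    -0.     0.     0.6]
 [   0.     0.3   -1.  -196.6]
 [   0.     0.     0.     1. ]]
[528.5 -25.8  87.    1. ] (np.float64(274.99647983067274), np.float64(246.26711584688726))
190 [array([ 35.7, -12.4, -22.5]), array([ 35.8,  -5.9, -22.7]), array([ 35.6,   0.6, -21.7])]
210 [array([ 46.4, -13.1, -28.8]), array([ 46.7,  -6.1, -29.6]), array([ 46.7,   0.8, -29.6])]
230 [array([ 59.3, -13.9, -37.6]), array([ 59.3,  -6.4, -37.5]), array([ 58.8,   1. , -35.9])]
240 [array([ 66.1, -14.3, -41.3]), array([ 66.1,  -6.6, -41.4]), array([ 66.2,   1.2, -41.4])]
250 [array([ 74. , -14.9, -47. ]), array([ 74. ,  -6.7, -46.7]), array([ 74.3,   1.4, -47.2])]
260 [array([ 82.8, -15.5, -53.1]), array([ 76.1,  -6.6, -38.5]), array([ 75.6,   1.1, -37.3])]
270 [array([ 91.2, -15.9, -57.5]), array([ 76.3,  -6.4, -27.5]), array([ 75.9,   0.8, -26.4])]
280 [array([ 75.4, -13. , -15.8]), array([ 76.2,  -6.3, -17.1]), array([ 76. ,   0.5, -16.6])]
```

View pics/w3.png

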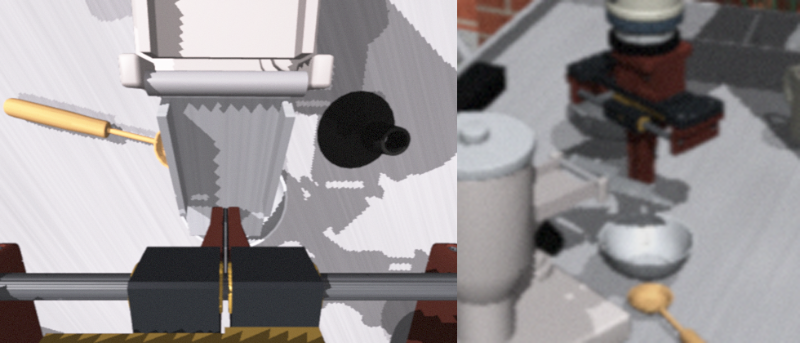

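The wrist view shows the finger crossing the plate at about (228,210). By the numbers the tip should be about 35 mm under the plate, which can't be right. I lift clear and check where the fingers really end.

Request:
play_rows([
  [-1, -2, 10],
  [-1, -2, 15],
  [0, 0, 25],
  [0, 0, 35],
  [0, 0, 15],
  [0, 0, 0],
  [0, 0, 0],
], yaw=[0, 0, 0, 0, 0, 0, 0])

```text
t: 8.38
ee_pos: [527.1, -29.0, 187.9]
orientation: [2.654, 1.679, 0.004]
ft_force: [-0.4, 0.3, -0.9]
width: 0.7
grasp_force: 0.0
```

```bash
python3 meas.py x2.png side; python3 - <<'E'
from h import *
np.set_printoptions(precision=1,suppress=True)
p,T,q=chute('wrist'); o=ctrl.get_obs(); t=np.array(o['ee_pos'])-H; t=np.array([t@D,t@Y,t[2]]); print('tcp',t)
for c in (262,268,274,280,286): print(c,[(r,(q[r,c]-t).round(0)) for r in range(225,300,8)])
E
```

```text
8.3833 [527.1 -29.  187.9] [-0.4  0.3 -0.9]
wrist 6245 6245 slope -23.792174359354803 z at hinge 0.2613004019891014 x range 13.480446763137468 116.53398214540915 meanrad -23.483121539729304
   chute_lip 0.84 [276.3 246.5] 118.60197930640963 -3.1521648263085704 -51.54263979191444
   hinge_axis 0.81 [277.4 102.8] 0.23021788123879108 -2.0256257396941875 4.26003539610528
side 58 57 slope -24.188965125398123 z at hinge 0.20506866804710452 x range 15.28449522197962 115.11414921305105 meanrad -24.008189160703235
   chute_lip 0.78 [314.2 202.3] 265.446390302638 135.16691325480403 -170.49168786086102
   hinge_axis 0.56 [278.5 200.9] -4.27838555090825 -1.1954881001298192 -1.9936420396488757
top 0
tcp [90.9 -5.1 15.8]
262 [(225, array([  4., -11., -58.])), (233, array([ 13., -12., -61.])), (241, array([ 22., -12., -66.])), (249, array([  62.,  -16., -144.])), (257, array([-10.,  -7.,  40.])), (265, array([-11.,  -6.,  51.])), (273, array([-11.,  -6.,  60.])), (281, array([-11.,  -6.,  67.])), (289, array([-11.,  -5.,  75.])), (297, array([-11.,  -5.,  80.]))]
268 [(225, array([  5.,  -6., -59.]
[... 641 characters left out ...]
]))]
280 [(225, array([  5.,   4., -58.])), (233, array([ 13.,   4., -61.])), (241, array([ 22.,   4., -65.])), (249, array([  64.,    5., -149.])), (257, array([-10.,   3.,  40.])), (265, array([-10.,   3.,  50.])), (273, array([-10.,   3.,  57.])), (281, array([-11.,   2.,  68.])), (289, array([-11.,   2.,  75.])), (297, array([-11.,   2.,  82.]))]
286 [(225, array([  4.,   9., -57.])), (233, array([ 13.,   9., -61.])), (241, array([ 22.,   9., -66.])), (249, array([  65.,   12., -150.])), (257, array([-11.,   6.,  41.])), (265, array([-11.,   6.,  51.])), (273, array([-11.,   5.,  60.])), (281, array([-11.,   5.,  67.])), (289, array([-11.,   5.,  74.])), (297, array([-11.,   5.,  80.]))]
```

The closed fingers end about 35 mm short of the reported TCP, which explains both short pushes. The chute now holds at 24° and the spring-back was about 8.5°. I check whether the tip length changes with the opening.

Request:
play_rows([
  [0, 0, 20],
  [0, 0, 20],
  [0, 0, 0],
  [0, 0, 0],
], yaw=[0, 0, 0, 0], gripper=0.65)

```text
t: 9.12
ee_pos: [527.0, -29.3, 227.0]
orientation: [2.654, 1.679, 0.002]
ft_force: [-0.6, 0.8, -0.2]
width: 23.7
grasp_force: 0.0
```

```bash
python3 - <<'E'
from h import *
np.set_printoptions(precision=1,suppress=True)
p,T,q=chute('wrist'); save(p,'w4.png'); o=ctrl.get_obs(); t=np.array(o['ee_pos'])-H; t=np.array([t@D,t@Y,t[2]]); print('tcp',t,o['width'])
d=(q-t).reshape(-1,3); m=(abs(d[:,0]+5)<25)&(abs(d[:,1])<60)&(d[:,2]>-10)&(d[:,2]<75)
d=d[m]; d=d[np.argsort(d[:,2])]; print(len(d),d[::max(1,len(d)//25)])
E
```

```text
tcp [90.8 -4.8 56.1] 27.512311153030275
1896 [[-10.6  17.3  34.8]
 [-10.8  17.1  37.8]
 [-11.1  14.7  39.8]
 [-11.2 -17.6  42.2]
 [-10.9 -12.2  44.2]
 [-11.   15.3  46. ]
 [-10.9 -16.   47.8]
 [ -9.4  13.   49.8]
 [-11.6 -16.6  51.6]
 [-11.6  19.1  53.3]
 [  4.6  12.9  55. ]
 [-10.2 -11.7  56.6]
 [ -9.1  12.9  58. ]
 [-11.1 -18.1  59.5]
 [-10.8 -13.3  61. ]
 [-10.9  20.9  62.6]
 [ -7.5  13.   63.9]
 [-10.4  18.8  65.5]
 [-11.4 -16.3  66.9]
 [  0.9 -10.7  68. ]
 [-11.1 -18.8  69.2]
 [-11.2 -19.9  70.3]
 [-11.3 -15.8  71.4]
 [ -0.3  12.9  72.6]
 [-11.1 -19.5  73.6]
 [  4.8 -10.8  74.7]]
```

View pics/w4.png

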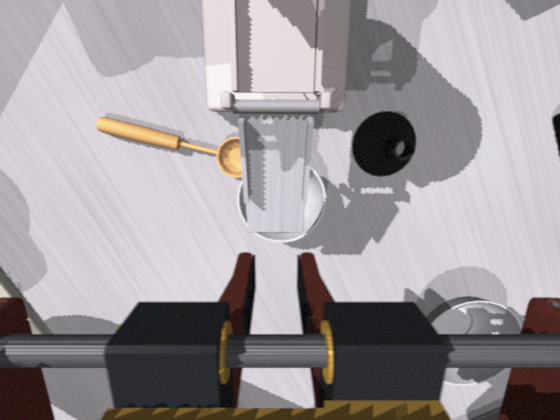

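The fingers end at the same height whatever the opening: tip at TCP + 35 mm. In the picture the lip is at about (276,232) above the bowl, with everything else undisturbed. I close the gripper and push with that offset, aiming for about −43° under load.

Request:
play_rows([
  [-2.6, -5.6, -26],
  [-2.6, -5.6, -26],
  [-2.6, -5.6, -26],
  [-2.6, -5.6, -26],
  [-2.6, -5.6, -26],
  [0, 0, 0],
  [0, 0, 0],
  [0, 0, 0],
], yaw=[0, 0, 0, 0, 0, 0, 0, 0], gripper=1)

```text
t: 9.83
ee_pos: [513.8, -57.2, 97.0]
orientation: [-2.655, -1.679, -0.0]
ft_force: [-0.8, 0.4, -0.7]
width: -0.1
grasp_force: 0.0
```

Request:
play_rows([
  [0, 0, -10],
  [1.6, 3.5, -5.7],
  [1.6, 3.5, -5.7],
  [1.6, 3.5, -5.7],
  [1.6, 3.5, -5.7],
  [1.6, 3.5, -5.7],
  [0, 0, 0],
  [0, 0, 0],
], yaw=[0, 0, 0, 0, 0, 0, 0, 0])

```text
t: 10.5
ee_pos: [521.8, -39.4, 58.0]
orientation: [2.654, 1.68, 0.001]
ft_force: [0.9, -2.1, 4.2]
width: 1.0
grasp_force: 2.0
```

```bash
python3 meas.py
```

```text
10.5 [521.8 -39.4  58. ] [ 0.9 -2.1  4.2]
wrist 21570 19243 slope -40.270377669540906 z at hinge 0.5386912762077327 x range 10.803713990162011 97.25738643936842 meanrad -39.61614554799475
   chute_lip 0.74 [274.5 259.1] 92.13864702615139 -4.5838585061592045 -70.33728367624454
   hinge_axis 0.82 [280.7  26.3] 2.083479884191604 -2.3278710382025736 4.584011936362629
side 185 25 slope -13.865159055037296 z at hinge -18.780180310900416 x range 84.8758718377382 113.46347525664142 meanrad -23.900223702106683
   chute_lip 0.77 [309.9 213.7] 100.27439883780065 -10.717829248751837 -78.79070280450435
   hinge_axis 0.96 [274.9 203.8] -19.49728872391125 -4.636892329775996 -3.017948216582681
top 66 55 slope -39.19496582203062 z at hinge -2.382951903490989 x range 10.037881234222953 52.80463121246861 meanrad -43.66829192639105
   chute_lip 0.37 [390.6 188.9] 304.3171820173542 261.51012046978786 -167.33377962312647
   hinge_axis 0.77 [265.7 217.2] -8.404624988213307 -4.594573130781893 -6.756660625477707
```

Request:
play_rows([
  [1, 2.3, -2.8],
  [1, 2.3, -2.8],
  [0, 0, 0],
  [0, 0, 0],
], yaw=[0, 0, 0, 0])

```text
t: 11.28
ee_pos: [523.4, -35.0, 52.3]
orientation: [-2.655, -1.68, 0.0]
ft_force: [1.0, -2.2, 5.2]
width: 0.8
grasp_force: 2.1
```

Request:
play_rows([
  [-1, -2, 5],
  [-1, -2, 10],
  [-1, -2, 20],
  [0, 0, 30],
  [0, 0, 30],
  [0, 0, 0],
  [0, 0, 0],
], yaw=[0, 0, 0, 0, 0, 0, 0])

```text
t: 11.87
ee_pos: [520.9, -41.2, 149.3]
orientation: [2.654, 1.678, 0.004]
ft_force: [-0.5, -0.2, -0.5]
width: 0.2
grasp_force: 0.0
```

```bash
python3 meas.py
```

```text
11.8667 [520.9 -41.2 149.3] [-0.5 -0.2 -0.5]
wrist 7748 7748 slope -34.324946761885805 z at hinge 0.43608759657893387 x range 12.094674253024634 105.50928088765302 meanrad -33.839461257102435
   chute_lip 0.86 [274.2 227.9] 137.73275420362776 -5.75097631447782 -157.47198345749666
   hinge_axis 0.43 [158.5 135.1] 38.0296904766996 -121.70769676380554 -157.3809297868777
side 7
top 47 39 slope -29.787760085464242 z at hinge -4.148825093834554 x range 11.152219849684666 51.96951552572186 meanrad -39.11589529039309
   chute_lip 0.63 [164.3 206.9] -288.71765887881617 -105.844217845305 -11.969502551594587
   hinge_axis 0.89 [268.8 215.5] -1.6440633934512277 3.1992006612237844 4.20301837386819
```

It rests at −34.3° after letting go. Next is the light press near the lip.

Request:
play_rows([
  [-0.5, -1.2, -25],
  [-0.6, -1.2, -25],
  [-0.6, -1.2, -25],
  [0, 0, 0],
  [0.8, 1.8, -4],
  [0.8, 1.8, -4],
  [0, 0, 0],
], yaw=[0, 0, 0, 0, 0, 0, 0])

```text
t: 12.8
ee_pos: [520.7, -40.9, 64.8]
orientation: [2.655, 1.68, 0.0]
ft_force: [-2.2, -0.7, 0.4]
width: 0.6
grasp_force: 0.7
```

```bash
python3 meas.py | head -2; python3 -c "
from h import *
o=ctrl.get_obs();print(o['ft_force'],o['grasp_force'])"
```

```text
12.8 [520.7 -40.9  64.8] [-2.2 -0.7  0.4]
wrist 21006 18822 slope -37.25907496241513 z at hinge 0.5003195431079995 x range 11.333271713828049 101.61598251900246 meanrad -36.63623561150263
[-0.7355845  -0.78027082  1.53373903] 0.6574140954762697
```

Request:
play_rows([
  [0.6, 1.3, -1.7],
  [0.6, 1.3, -1.7],
  [0, 0, 0],
], yaw=[0, 0, 0])

```text
t: 13.5
ee_pos: [521.8, -38.4, 60.9]
orientation: [2.655, 1.679, 0.0]
ft_force: [0.3, 0.5, 2.5]
width: 0.4
grasp_force: 1.2
```

```bash
python3 -c "
from h import *
f=[]
for i in range(6):
    p=viewer.get_image('side'); f.append(ctrl.get_obs()['ft_force'])
print(np.mean(f,0),np.std(f,0))"; python3 meas.py | head -2
```

```text
[0.39122763 0.1804087  2.95632357] [0.44865815 0.56173496 0.33097575]
13.8 [521.6 -38.6  61.1] [0.6 0.6 3. ]
wrist 20685 18383 slope -39.36763925479429 z at hinge 0.5306016062473519 x range 10.890280476664909 98.55888793612924 meanrad -38.72201385852706
```

Request:
play_rows([
  [0, 0, 0],
  [0, 0, 0],
  [0, 0, 0],
  [-0.5, -1, 5],
  [-0.5, -1, 10],
  [-0.5, -1, 20],
  [0, 0, 30],
  [0, 0, 25],
], yaw=[0, 0, 0, 0, 0, 0, 0, 0])

```text
t: 14.92
ee_pos: [519.4, -41.6, 152.7]
orientation: [-2.654, -1.679, 0.001]
ft_force: [0.5, 0.4, 0.8]
width: 0.6
grasp_force: 0.0
```

Request:
play_rows([
  [-5, -10, 10],
  [-5, -10, 10],
  [0, 0, 0],
  [0, 0, 0],
], yaw=[0, 0, 0, 0])

```text
t: 15.25
ee_pos: [509.1, -62.4, 170.8]
orientation: [-2.656, -1.677, 0.001]
ft_force: [-0.5, -0.0, -0.4]
width: 0.1
grasp_force: 0.0
```

```bash
python3 meas.py w5.png wrist
```

```text
15.25 [509.1 -62.4 170.8] [-0.5 -0.  -0.4]
wrist 7700 7700 slope -34.34257994763398 z at hinge 0.4718937744130372 x range 11.933015425914544 105.50392045150478 meanrad -33.822494559885286
   chute_lip 0.87 [276.  192.4] 128.05697563542802 -5.7026479324312085 -162.19439715755732
   hinge_axis 0.56 [279.6  29.3] 2.025744246054789 -2.7828072592309043 4.779795886344203
side 4
top 202 172 slope -34.790883431980085 z at hinge -0.9483199359909876 x range 10.101001664776506 87.07415321235092 meanrad -36.06003850089842
   chute_lip 0.24 [268.4 220. ] 2.7106118737357687 -8.769342973925966 0.6013690870986466
   hinge_axis 0.61 [268.6 216.8] -0.5968688021216445 -0.36388021851647506 3.2827228600679064
```

View pics/w5.png

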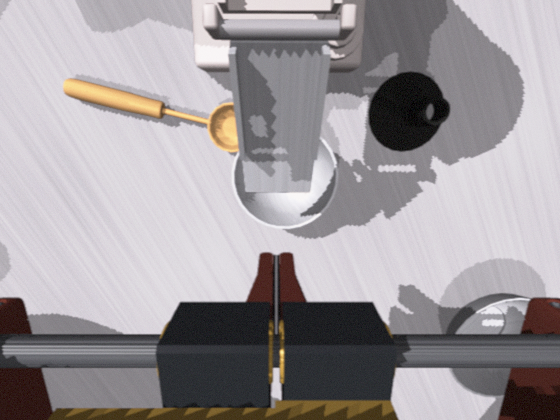

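The chute holds at −34.3°, with the top camera reading −34.8°. Its lip, at about (277,192), is over the bowl at (285,180). The spoon, funnel and bowls have not moved, and the gripper is clear.

```bash
python3 -c "
from workcell import ticket
print(ticket.close_job())"
```

```text
the job is handed in; nothing more can be done
None
```

The chute now slopes about 34.3° below level with its lip over the small bowl; it read the same after a roughly 3 N press near the lip, and the job is handed in at about 15 s with the bowls, spoon and funnel where they were and the feeder's button never approached.

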